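# Bolt the parts case shut, then lift it off the packing stand and hold it level

### The job

Slide the bolt on the lid of the grey parts case fully home into its keeper, while the case still sits on the wooden stand. Then, keeping the lid shut, lift the case by its black handle straight up until its underside is about 10 cm above the top of the stand, and keep it there, steady and level, for at least two seconds; the program finishes while still holding it in the air. Do not tip the case and do not disturb the bin, carton, cap and collar around it.

Things in the scene. Friction and masses are not known exactly. Their poses are not given: they have to be found in the camera images.
- stand: Fixed wooden packing stand, a board 224 mm (x) x 284 mm (y), top 20 mm above the table, with an edging strip 8 mm wide and 8 mm high all round that keeps the case in place (4 mm of play on each side). Origin: centre of its underside, on the table. Turned by up to 0.45 rad; its x axis points away from the robot.
- case: Loose grey painted sheet-steel case with flat red lid, 200 mm (x) x 260 mm (y), lid's top 102 mm above the underside. With lid and contents 0.6 to 0.95 kg, balanced under the middle of its handle. Origin: centre of its underside, at the start on the stand's board. Axes parallel to the stand's at the start: -x is the front wall, with the keeper, +x the hinged side.
- case_mid (a point): Centre of the case, 46 mm above its underside; axes as the case's, z up when the case is level.
- handle_mid (a point): Middle of the black handle: a straight flat-sided bar 136 mm long along the case's y, 18 mm wide (x), 16 mm high, on posts 62 mm either side. Bar centre 50 mm above the lid's top, 42 mm free under it, over the case's centre. Fixed to the lid: lifting by it with the bolt not home swings the lid open. Axes as the case's while the lid is shut.
- bolt_knob (a point): Brass knob of the bolt: upright, round, 14 mm diameter, top 42 mm above the lid's top; this point is on its axis, 8 mm below its top. The bolt, a 9 mm steel rod, lies on the lid along the case's x, 85 mm to the +y side of the case's middle (knob 56 mm in front of the middle when fully drawn), in guides 14 mm high and 20 mm wide. Axes as the case's.
- keeper (a point): Centre of the opening of the bolt's keeper, a steel loop 10 mm thick and 21 mm wide on the front (-x) wall of the case, in line with the bolt; its top is 18.5 mm above the lid's top.
- bolt (a joint): Slide of the bolt, in m: 0 fully drawn, 0.024 fully home in the keeper (end stop). It grows as the knob moves towards the case's front, its -x, that is towards the robot. Starts between 0 and 0.008; from about 0.011 its tip is in the keeper. Stiff by friction, about 1.2 N, and stays where left.
- lid (a joint): Hinge of the lid on the case's +x side, in rad: 0 shut, grows as it opens. It lies shut by its own weight; with the bolt home it has about 0.01 rad of play.
- yellow_bin: Bystander: open yellow plastic bin holding fittings, 150 x 100 x 70 mm. Origin: centre of its underside.
- white_carton: Bystander: white carton, 90 x 110 x 75 mm. Origin: centre of its underside.
- blue_cap: Bystander: round blue plastic cap, 84 mm across, 40 mm high. Origin: centre of its underside.
- pipe_collar: Bystander: steel pipe collar standing on end, 60 mm across, 50 mm high. Origin: centre of its underside.

How it is judged:
On the way, in this order (a step that is already met when the one before it is completed fails the run):
1. the bolt is fully home (within 4 mm of its stop) while the shut case still sits on the stand (value of joint bolt above 0.02 m and value of joint lid below 0.08 rad and z of case_mid in the frame of stand below 0.075 m), for 0.2 s.
2. the bolted case is held by the fingers 60 to 160 mm above the stand's top, level and steady, for 1.5 s (z of case_mid in the frame of stand between 0.126 and 0.226 m and horizontal distance between case_mid and stand below 0.06 m and angle between case_mid's own z axis and vertical below 0.12 rad and linear speed of case below 0.03 m/s and angular speed of case below 0.2 rad/s and value of joint bolt above 0.02 m and value of joint lid below 0.08 rad and contact force between case and the fingers above 2 N and contact force between case and stand below 0.05 N), for 1.5 s.
At the end, for the whole second after the job is handed in: Held by the fingers (over 2 N), underside 60-160 mm above the stand's top, within 60 mm of its centre sideways, level within 0.12 rad, under 30 mm/s and 0.2 rad/s; bolt within 4 mm of home, lid under 0.08 rad; touching neither stand nor bystanders, each within 30 mm of its start (all of step 2 and contact force between case and yellow_bin below 0.05 N and contact force between case and white_carton below 0.05 N and contact force between case and blue_cap below 0.05 N and contact force between case and pipe_collar below 0.05 N and distance of each of yellow_bin, white_carton, blue_cap, pipe_collar from where it was at the start of the episode below 0.03 m); the arm keeps its last pose, push and grip.
It fails at once if the lid swings open (over 0.3 rad) (value of joint lid above 0.3 rad).
It fails at once if the case is tipped by more than 0.4 rad (angle between case_mid's own z axis and vertical above 0.4 rad).
It fails at once if a bystander is moved by more than 30 mm (distance of any of yellow_bin, white_carton, blue_cap, pipe_collar from where it was at the start of the episode above 0.03 m).
It also fails if it takes over 51 s, if anything falls off the work surface, if the arm or the gripper's body presses on something with over 40 N, if the wrist force passes 120 N, or if a joint passes its speed limit or range.

### The arm

A 6-joint arm with a two-finger parallel gripper is mounted at the origin on the work surface. World frame = base frame: x ahead of the robot, y to its left, z up, the work surface at z = 0. Lengths are in m, angles in rad, forces in N, time in s.
With the tool pointing down it reaches from about 0.375 to 0.9 m from the base axis. Payload 3.1 kg.
Tool frame: the origin (TCP) lies midway between the tips of the shut fingers; the grasp point (between the pads) lies 19 mm behind it (pinch_z is the distance from the TCP to the grasp point, in m); z points along the fingers, y is the direction in which the jaws open and shut (so a half turn about z gives the same grasp; the last joint's range is limited). The gripper opens to 87 mm and grips with 3 to 60 N. Pads are 19 mm wide; open, the fingers measure 117 mm over their backs; the gripper's body (75 mm by 190 mm) begins 51 mm behind the grasp point.
Start: joints at [-1.321, 0.527, 1.433, -0, 1.181, -0.178], TCP at [0.259, -0.569, 0.223] pointing down, gripper open.
Joint ranges: [-3.08, 3.08], [-0.75, 2.2], [0.22, 2.44], [-1.43, 4.57], [0, 2.65], [-2.85, 2.85]. Speed limits (rad/s): [2.79, 2.79, 3.14, 3.14, 3.14, 3.14].

### API

Orientations are given as a unit quaternion [w, x, y, z].
In Python, from station import observe, grab_frame, get_calibration, sign_off, pinch_z gives the robot as it stands. The module is installed in compiled form; this text tells all that it offers.
- The arm moves only by the tool jog_arm, never from a script. Its argument "targets" is a list of rows, each a list of 5 numbers: the opening, from -1 (shut) to 1 (fully open), then the shift along the tool's x, y, z in cm, then the turn about the tool's z in rad. In form: [[jaw, tx, ty, tz, roll], ...]. A call has 1 to 20 rows; each row is the pose to reach, as a shift and turn from the pose measured when the call began, along the tool's axes at that moment; what a row does not reach only later rows make up. A row lasts 1/12 s, in which the tool goes at most 41.7 mm and 7.16 degrees, less where a joint would pass 70% of its speed; a pose out of reach is approached as far as the arm can. A call with a gripper value outside its range is refused whole. The fingers move at their own pace and stop on an object; "squeeze" is the grip in N (left out, the last holds). Time passes only in rows, so rows that repeat a pose let the fingers close. It gives the time, the measured TCP pose, the force and the opening at its end, in the units of the state.
- observe(): the state, without advancing time (a new reading comes with each control period).
- grab_frame(name): name is "scene" or "top"; returns the picture (480x640x3 uint8, blue, green, red); there is no depth.
- get_calibration(name): a dict with "intrinsics" (3x3 intrinsics, pixels), "dist" ([k1, k2, p1, p2, k3] as OpenCV has them; the pictures are not rectified), "extrinsics" (4x4, takes a point from world to camera coordinates). Camera axes: x right, y up, looking along -z (the intrinsics and any distortion apply to the point x, -y, -z); pixel columns grow to the right and rows downward; lengths in m; the calibration is good to about 2 mm. A picture is of the moment at which its call begins. get_calibration takes no time and is no camera call.
- sign_off(): hands the job in, once; it reports no verdict.
The state is a dict: "t": time; "joint_positions": joint angles; "joint_velocities": joint speeds; "tau": joint torques, N m; "ee_pos": TCP position; "tcp_rot": TCP orientation; "contact_force": force on the tool from outside, world axes, zero at the start; "torque": the same for the moment, N m; "grip_width": opening from 0.0 (shut) to 1.0 (fully open).
Only numpy, scipy, OpenCV 4.12 (cv2) and the standard library are available. Lean on these libraries where they do the work, as an engineer would, in place of code of your own. Each camera call takes 0.05 s, during which the arm holds its last target.

## Working session

There is one attempt and no reset: what is moved stays moved. The work goes in short steps, Python scripts to look and compute and a tool call to move; the robot and the scene stay as the last step left them, time stands still between calls to the robot, and variables do not carry over. Pictures are saved under pics/ and viewed, and the job is handed in when it is done.

Besides the shell and the picture viewer there is one more tool, called after ">>>" as a command line: name --pt "numbers of a row" for each row, then --argument value for the rest. jog_arm: Moves the arm, as the interface text tells. Its arguments: {"type":"object","properties":{"targets":{"type":"array","items":{"type":"array","items":{"type":"number"}}},"squeeze":{"type":"number"}},"required":["targets"]}

```bash
mkdir -p pics; python3 - <<'E'
from station import *
import cv2
s=observe();print(s, pinch_z)
for n in("scene","top"):
    cv2.imwrite(f"pics/{n}0.png",grab_frame(n));print(n,get_calibration(n))
E
```

```text
{'t': 0.0, 'joint_positions': array([-1.32148249e+00,  5.28417211e-01,  1.43388928e+00, -5.55179627e-06,
        1.18140155e+00, -1.78489850e-01]), 'joint_velocities': array([-0.00098244, -0.0016074 , -0.00115539, -0.00095085,  0.00223666,
       -0.00026211]), 'tau': array([ 2.65023664e-04, -4.40037704e+01, -1.76593834e+01,  6.33148011e-02,
        5.82917745e-02, -1.70504159e-04]), 'ee_pos': array([ 0.25914501, -0.56794538,  0.22160586]), 'tcp_rot': array([-1.05694403e-03,  9.77209322e-01,  2.12275343e-01, -4.00127362e-05]), 'contact_force': array([ 0.01181613, -0.33455808,  0.45119948]), 'torque': array([0.00565699, 0.01494835, 0.01773454]), 'grip_width': 1.0004188133798781} 0.0187
scene {'intrinsics': array([[449.63662578,   0.        , 311.34970265],
       [  0.        , 449.63662578, 238.96483991],
       [  0.        ,   0.        ,   1.        ]]), 'dist': array([-0.01706224,  0.        ,  0.        ,  0.        ,  0.        ]), 'extrinsics': array([[ 0.86983399,  0.49330797,  0.0060062 , -0.55464884],
       [-0.43466307,  0.76055502,  0.48231119,  0.18203872],
       [ 0.23335991, -0.42214134,  0.87597936, -1.24468734],
       [ 0.        ,  0.        ,  0.        ,  1.        ]])}
top {'intrinsics': array([[494.97651952,   0.        , 320.6840489 ],
       [  0.        , 494.97651952, 241.414548  ],
       [  0.        ,   0.        ,   1.        ]]), 'dist': array([-0.09035784,  0.        ,  0.        ,  0.        ,  0.        ]), 'extrinsics': array([[-0.02920156, -0.99927147, -0.02457211,  0.09146859],
       [ 0.99783692, -0.03059046,  0.05818685, -0.6163273 ],
       [-0.05889613, -0.02281981,  0.99800326, -1.12138019],
       [ 0.        ,  0.        ,  0.        ,  1.        ]])}
```

View pics/top0.png

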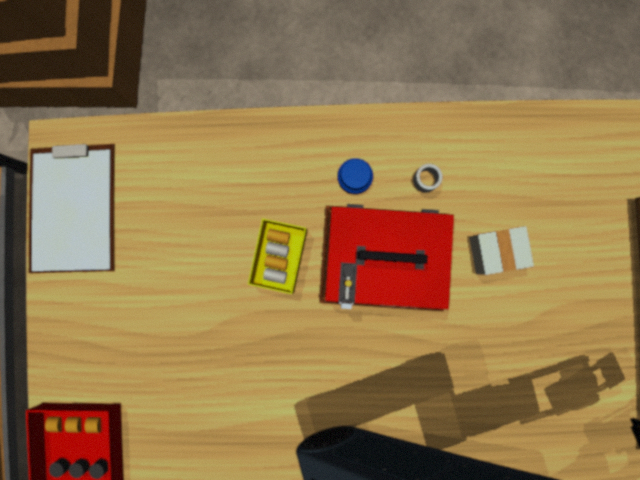

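View pics/scene0.png

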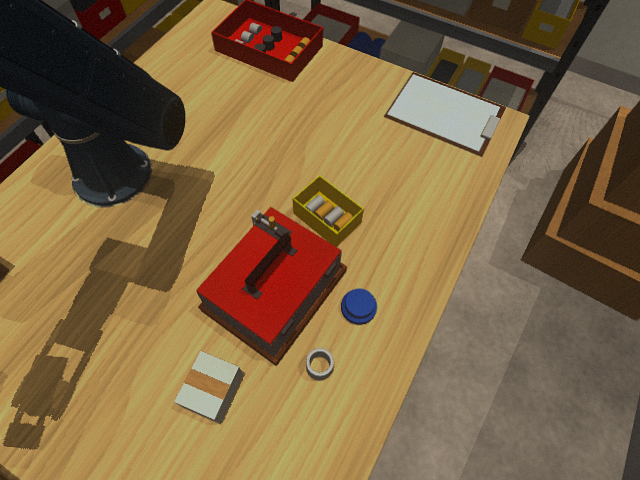

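The top view shows the red lid with corners at about (329,207), (453,214), (448,309) and (322,302). The handle runs from (360,254) to (425,260) and the knob is near (348,283). The scene view shows the same layout. I'll enlarge both.

```bash
python3 - <<'E'
import cv2
a=cv2.imread("pics/top0.png")[195:320,310:465];cv2.imwrite("pics/topc.png",cv2.resize(a,None,fx=4.8,fy=4.8,interpolation=cv2.INTER_CUBIC))
a=cv2.imread("pics/scene0.png")[200:310,190:350];cv2.imwrite("pics/scenec.png",cv2.resize(a,None,fx=5,fy=5,interpolation=cv2.INTER_CUBIC))
E
```

```text
(no output)
```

View pics/topc.png

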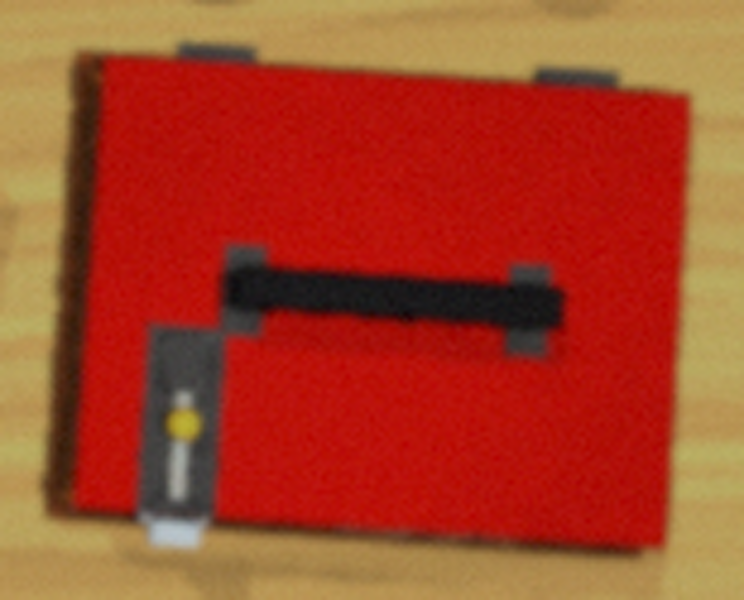

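View pics/scenec.png

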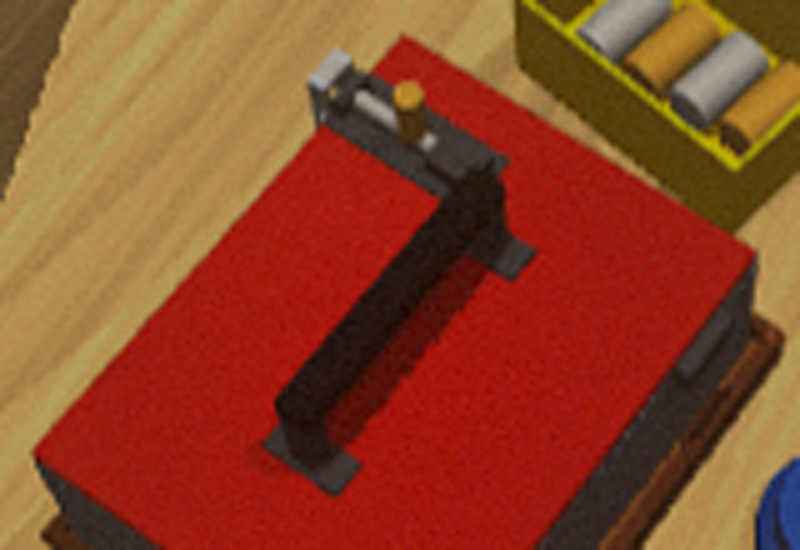

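```bash
cat >h.py <<'E'
import numpy as np,cv2
from station import *
def proj(n,P):
    c=get_calibration(n);E=c["extrinsics"];P=np.atleast_2d(P)
    q=P@E[:3,:3].T+E[:3,3];q=q*[1,-1,-1]
    return cv2.projectPoints(q,np.zeros(3),np.zeros(3),c["intrinsics"],c["dist"])[0][:,0]
def ray(n,uv,z):
    c=get_calibration(n);E=c["extrinsics"]
    u=cv2.undistortPoints(np.array([[uv]],float),c["intrinsics"],c["dist"])[0,0]
    d=E[:3,:3].T@np.array([u[0],-u[1],-1]);o=-E[:3,:3].T@E[:3,3]
    return o+d*(z-o[2])/d[2]
def px(c,s,o): return (np.array(c)+.5)/s-.5+np.array(o)
E
python3 - <<'E'
from h import *
from scipy.optimize import least_squares
T=lambda a:px(a,4.8,(310,195)); S=lambda a:px(a,5,(190,200))
z=.122
obs=[("top",T((102,58)),(.1,.13,z)),("top",T((691,95)),(.1,-.13,z)),("top",T((664,548)),(-.1,-.13,z)),("top",T((75,512)),(-.1,.13,z)),
("top",T((226,289)),(0,.068,.176)),("top",T((563,308)),(0,-.068,.176)),
("scene",S((403,36)),(-.1,.13,z)),("scene",S((755,258)),(.1,.13,z)),("scene",S((36,455)),(-.1,-.13,z))]
def w(p,l):
    c,s=np.cos(p[2]),np.sin(p[2]);return np.array([p[0]+c*l[0]-s*l[1],p[1]+s*l[0]+c*l[1],l[2]])
def f(p,sel=obs): return np.concatenate([proj(n,w(p,l))[0]-uv for n,uv,l in sel])
for sel in (obs,obs[:6],obs[:4],obs[4:6],obs[6:]):
    r=least_squares(f,[.6,0,0],args=(sel,));print(r.x.round(4),r.fun.round(2))
p=least_squares(f,[.6,0,0]).x
for n,uv in(("top",T((184,425))),("scene",S((409,92)))):
    k=ray(n,uv,.164);d=k[:2]-p[:2];c,s=np.cos(p[2]),np.sin(p[2])
    print(n,k.round(4),"case",c*d[0]+s*d[1],-s*d[0]+c*d[1])
E
```

```text
[ 0.5755 -0.0726 -0.0946] [-0.17 -0.98  0.45 -0.82  1.14  0.22 -0.72 -0.29  1.88 -0.63  0.18 -0.2
 -0.12 -1.64  1.09 -2.4  -1.75 -0.93]
[ 0.5746 -0.0716 -0.0932] [-0.71 -0.46 -0.07 -0.48  0.75  0.57 -1.12  0.25  1.38 -0.12 -0.3   0.21]
[ 0.5745 -0.0722 -0.0938] [-0.39 -0.47  0.24 -0.42  1.01  0.63 -0.86  0.23]
[ 0.5747 -0.0705 -0.0872] [ 0.83  0.04 -0.83 -0.04]
[ 0.5779 -0.0756 -0.0975] [ 0.29 -0.26  1.51 -0.68 -1.7   0.56]
top [0.525  0.0176 0.164 ] case -0.05877208914519258 0.08502131875471594
scene [0.5258 0.0176 0.164 ] case -0.05794645918067727 0.08508939413784763
```

Pose found: case centre about (0.575, -0.072), yaw about -0.094. The knob is at (0.525, 0.018), so the bolt is at about 0.002; this agrees with the stated geometry in both cameras. I'll push it with shut fingers, with the jaw axis along the case's x.

```bash
cat >>h.py <<'E'
from scipy.spatial.transform import Rotation as Ro
def go(P,th):
    """shift to world P, tool y axis to world angle th"""
    s=observe();R=Ro.from_quat(np.roll(s["tcp_rot"],-1)).as_matrix()
    d=R.T@(np.array(P)-s["ee_pos"])*100
    y=np.arctan2(R[1,1],R[0,1]);r=-(th-y);r=(r+np.pi/2)%np.pi-np.pi/2
    print("shift cm",d.round(2),"roll",round(r,3),"F",s["contact_force"].round(1),"t",s["t"],"tcp",s["ee_pos"].round(4),"w",round(s["grip_width"],3))
def case(x,y,p=(.5752,-.0722,-.0945)):
    c,s=np.cos(p[2]),np.sin(p[2]);return p[0]+c*x-s*y,p[1]+s*x+c*y
E
python3 - <<'E'
from h import *
go((*case(-.030,.085),.225),-.0945)
E
```

```text
shift cm [ 50.97 -40.87  -0.24] roll -1.048 F [ 0.5  0.7 -1. ] t 0.1 tcp [ 0.2592 -0.568   0.2217] w 1.002
```

>>> jog_arm --pt "-1 51.0 -40.9 -2 -1.048" --pt "-1 51.0 -40.9 -2 -1.048" --pt "-1 51.0 -40.9 -2 -1.048" --pt "-1 51.0 -40.9 -2 -1.048" --pt "-1 51.0 -40.9 -2 -1.048" --pt "-1 51.0 -40.9 -2 -1.048" --pt "-1 51.0 -40.9 -2 -1.048" --pt "-1 51.0 -40.9 -2 -1.048" --pt "-1 51.0 -40.9 -2 -1.048" --pt "-1 51.0 -40.9 -2 -1.048" --pt "-1 51.0 -40.9 -2 -1.048" --pt "-1 51.0 -40.9 -2 -1.048" --pt "-1 51.0 -40.9 -2 -1.048" --pt "-1 51.0 -40.9 -2 -1.048" --pt "-1 51.0 -40.9 -2 -1.048" --pt "-1 51.0 -40.9 -2 -1.048" --pt "-1 51.0 -40.9 -2 -1.048" --pt "-1 51.0 -40.9 -2 -1.048" --pt "-1 51.0 -40.9 -2 -1.048" --pt "-1 51.0 -40.9 -2 -1.048" --squeeze 10

```text
t: 1.77
ee_pos: [0.5528, 0.0147, 0.2423]
tcp_rot: [-0.001, 0.74, 0.672, -0.0]
contact_force: [0.3, -0.1, -0.0]
grip_width: 0.006
```

```bash
python3 - <<'E'
from h import *
go((*case(-.030,.085),.148),-.0945)
a=grab_frame("scene");cv2.imwrite("pics/s1.png",a)
cv2.imwrite("pics/s1c.png",cv2.resize(a[100:340,140:400],None,fx=2.5,fy=2.5))
E
```

```text
shift cm [0.05 0.07 9.43] roll -0.002 F [ 0.3 -0.1 -0. ] t 1.7667 tcp [0.5528 0.0147 0.2423] w 0.006
```

View pics/s1c.png

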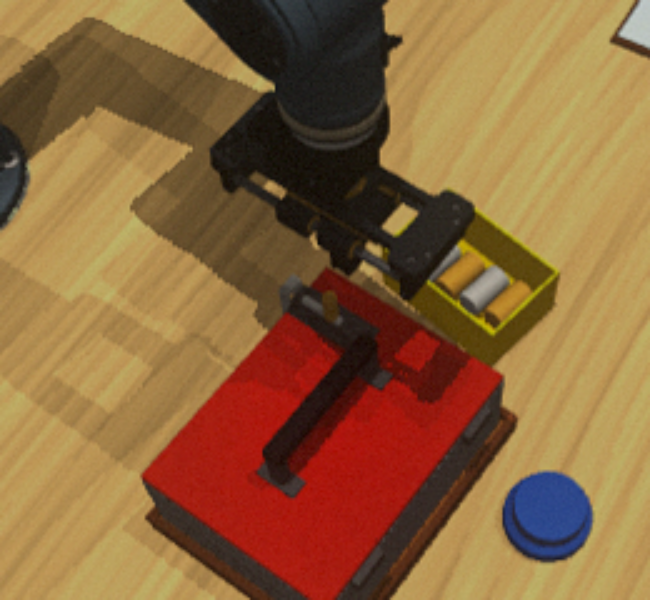

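The shut fingers hang above the spot between the knob at crop (331,303) and the handle. Descending.

>>> jog_arm --pt "-1 0.05 0.1 3 0" --pt "-1 0.05 0.1 5 0" --pt "-1 0.05 0.1 6.5 0" --pt "-1 0.05 0.1 7.7 0" --pt "-1 0.05 0.1 8.6 0" --pt "-1 0.05 0.1 9.3 0" --pt "-1 0.05 0.1 9.3 0" --pt "-1 0.05 0.1 9.3 0"

```text
t: 2.48
ee_pos: [0.5538, 0.0145, 0.1495]
tcp_rot: [-0.001, 0.741, 0.672, 0.0]
contact_force: [0.0, -0.1, -0.6]
grip_width: 0.005
```

```bash
python3 - <<'E'
from h import *
go((*case(-.066,.085),.148),-.0945)
for n,(y,x) in(("scene",(180,210)),("top",(195,310))):
    a=grab_frame(n)[y:y+120,x:x+150];cv2.imwrite(f"pics/{n}2.png",cv2.resize(a,None,fx=4,fy=4,interpolation=cv2.INTER_CUBIC))
E
```

```text
shift cm [ 0.06 -3.65  0.15] roll -0.003 F [ 0.  -0.1 -0.6] t 2.4833 tcp [0.5538 0.0145 0.1495] w 0.005
```

View pics/scene2.png

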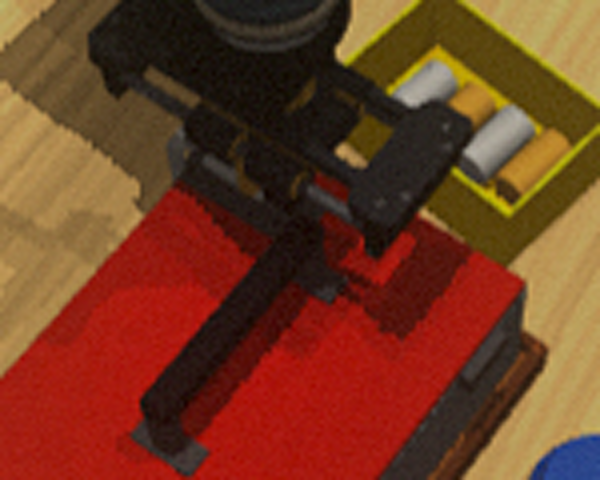

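There is no contact force and the brass knob shows at crop (240,150), just in front of the fingers. Now the push, slowly.

>>> jog_arm --pt "-1 0.05 -0.3 0 0" --pt "-1 0.05 -0.6 0 0" --pt "-1 0.05 -0.9 0 0" --pt "-1 0.05 -1.1 0 0" --pt "-1 0.05 -1.3 0 0" --pt "-1 0.05 -1.5 0 0" --pt "-1 0.05 -1.7 0 0" --pt "-1 0.05 -1.9 0 0" --pt "-1 0.05 -2.1 0 0" --pt "-1 0.05 -2.3 0 0" --pt "-1 0.05 -2.5 0 0" --pt "-1 0.05 -2.5 0 0"

```text
t: 3.58
ee_pos: [0.529, 0.0177, 0.1502]
tcp_rot: [-0.001, 0.741, 0.672, 0.0]
contact_force: [0.2, 0.6, 0.2]
grip_width: 0.007
```

```bash
python3 - <<'E'
from h import *
go((*case(-.066,.085),.148),-.0945)
for n,(y,x) in(("scene",(180,210)),("top",(195,310))):
    a=grab_frame(n)[y:y+120,x:x+150];cv2.imwrite(f"pics/{n}3.png",cv2.resize(a,None,fx=4,fy=4,interpolation=cv2.INTER_CUBIC))
E
```

```text
shift cm [-0.02 -1.15  0.22] roll -0.002 F [0.2 0.6 0.2] t 3.5833 tcp [0.529  0.0177 0.1502] w 0.007
```

View pics/scene3.png

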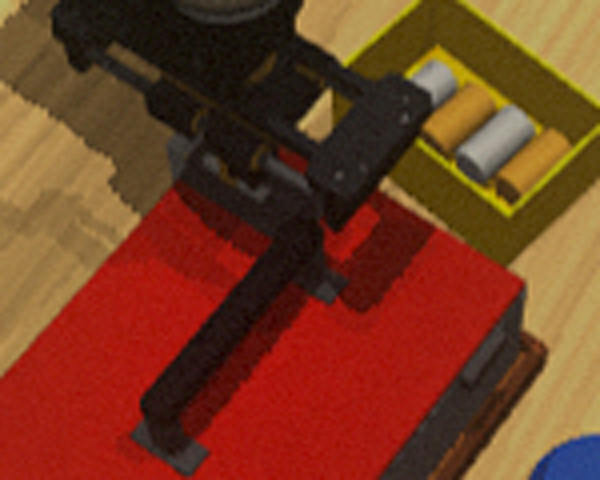

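>>> jog_arm --pt "-1 0 -0.2 0 0" --pt "-1 0 -0.4 0 0" --pt "-1 0 -0.5 0 0"

```text
t: 3.93
ee_pos: [0.5238, 0.0181, 0.15]
tcp_rot: [-0.001, 0.741, 0.672, 0.0]
contact_force: [1.0, 0.4, -0.1]
grip_width: 0.006
```

>>> jog_arm --pt "-1 0 -0.15 0 0" --pt "-1 0 -0.3 0 0"

```text
t: 4.1
ee_pos: [0.5207, 0.0184, 0.15]
tcp_rot: [-0.001, 0.741, 0.672, 0.0]
contact_force: [1.6, 0.8, 1.1]
grip_width: 0.004
```

>>> jog_arm --pt "-1 0 -0.15 0 0" --pt "-1 0 -0.3 0 0"

```text
t: 4.27
ee_pos: [0.5182, 0.0184, 0.1501]
tcp_rot: [-0.0, 0.74, 0.672, 0.0]
contact_force: [2.7, -1.0, -1.4]
grip_width: 0.005
```

```bash
python3 - <<'E'
from h import *
go((*case(-.066,.085),.148),-.0945)
for n,(y,x) in(("scene",(180,210)),("top",(195,310))):
    a=grab_frame(n)[y:y+120,x:x+150];cv2.imwrite(f"pics/{n}4.png",cv2.resize(a,None,fx=5,fy=5,interpolation=cv2.INTER_CUBIC))
E
```

```text
shift cm [ 0.02 -0.08  0.21] roll -0.002 F [ 2.7 -1.  -1.4] t 4.2667 tcp [0.5182 0.0184 0.1501] w 0.005
```

View pics/scene4.png

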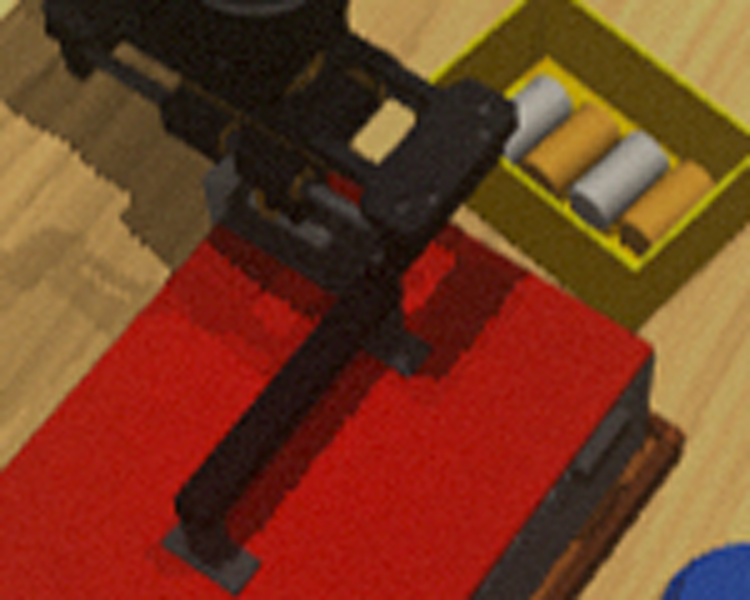

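View pics/top4.png

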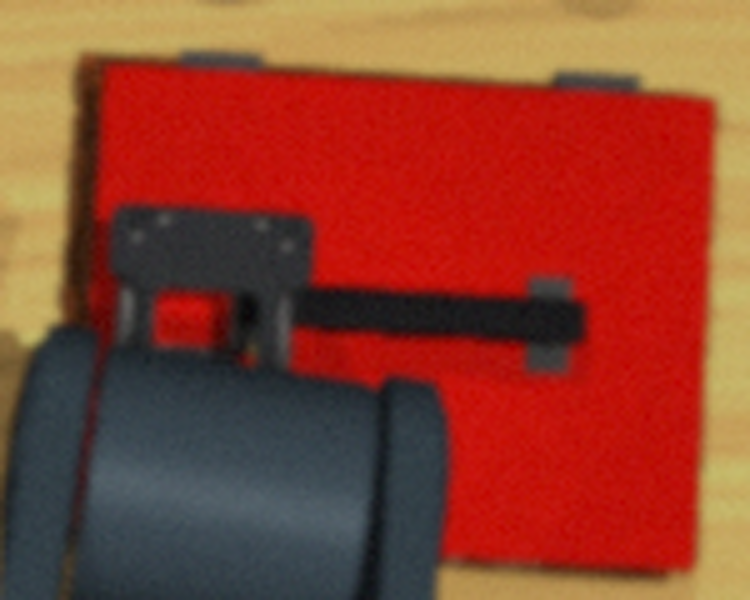

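>>> jog_arm --pt "-1 0 -0.1 0 0" --pt "-1 0 -0.2 0 0" --pt "-1 0 -0.2 0 0"

```text
t: 4.62
ee_pos: [0.5171, 0.0184, 0.1503]
tcp_rot: [0.001, 0.741, 0.672, 0.001]
contact_force: [5.0, -0.2, -2.0]
grip_width: 0.005
```

>>> jog_arm --pt "-1 0 -0.1 0 0" --pt "-1 0 -0.2 0 0" --pt "-1 0 -0.2 0 0"

```text
t: 4.87
ee_pos: [0.5158, 0.0185, 0.1505]
tcp_rot: [0.001, 0.741, 0.672, 0.002]
contact_force: [5.4, -1.5, -2.1]
grip_width: -0.0
```

The force has risen to 5 N against 1.2 N of bolt friction, so the bolt seems to be at its stop. Backing off and lifting to look.

>>> jog_arm --pt "-1 0 0.5 0 0" --pt "-1 0 1 0 0" --pt "-1 0 1.2 -3 0" --pt "-1 0 1.2 -7 0" --pt "-1 5 1.2 -9 0" --pt "-1 9 1.2 -9 0" --pt "1 13 1.2 -9 0" --pt "1 17 1.2 -9 0" --pt "1 20 1.2 -9 0" --pt "1 20 1.2 -9 0" --pt "1 20 1.2 -9 0"

```text
t: 5.78
ee_pos: [0.5447, 0.2181, 0.2399]
tcp_rot: [0.0, 0.739, 0.674, -0.0]
contact_force: [-0.2, -0.3, -0.0]
grip_width: 0.298
```

```bash
python3 - <<'E'
from h import *
go((*case(0,0),.25),-.0945)
for n,(y,x,f) in dict(scene=(190,230,7),top=(195,310,4.8)).items():
    w=(85,110) if n=="scene" else(125,155)
    a=grab_frame(n)[y:y+w[0],x:x+w[1]];cv2.imwrite(f"pics/{n}5.png",cv2.resize(a,None,fx=f,fy=f,interpolation=cv2.INTER_CUBIC))
E
```

```text
shift cm [-28.62   5.72  -0.99] roll 0.002 F [-0.2 -0.3 -0. ] t 5.7833 tcp [0.5447 0.2181 0.2399] w 0.298
```

View pics/scene5.png

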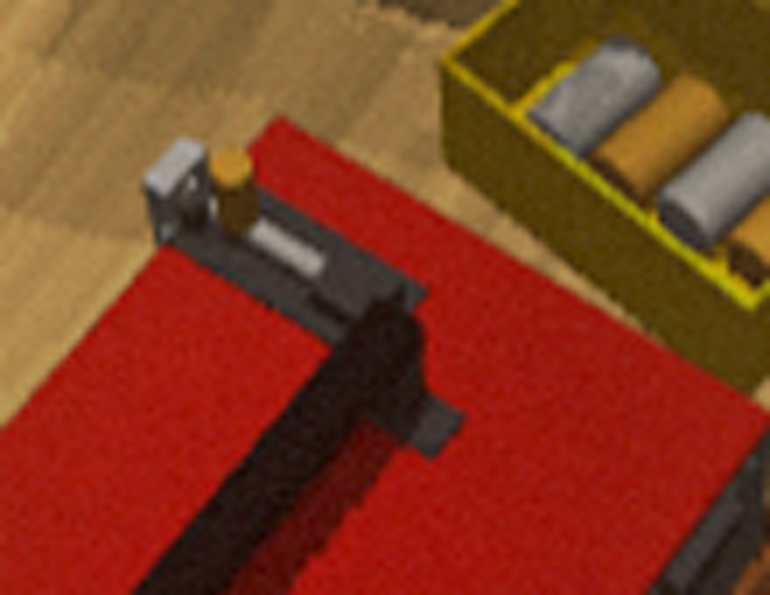

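View pics/top5.png

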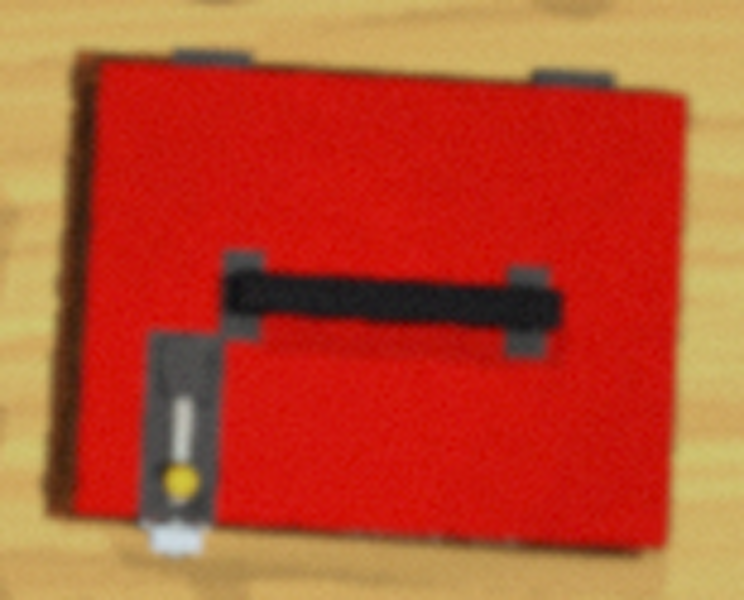

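The knob now stands close to the keeper: top crop (181,481), scene crop (231,163). The case slid about 2 mm towards the robot. Measuring.

```bash
python3 - <<'E'
from h import *
from scipy.optimize import least_squares
T=lambda a:px(a,4.8,(310,195)); S=lambda a:px(a,7,(230,190))
z=.122
obs=[("top",T((98,61)),(.1,.13,z)),("top",T((688,95)),(.1,-.13,z)),("top",T((664,549)),(-.1,-.13,z)),("top",T((75,516)),(-.1,.13,z)),
("top",T((226,292)),(0,.068,.176)),("top",T((562,310)),(0,-.068,.176)),
("scene",S((278,117)),(-.1,.13,z))]
def f(p,sel=obs): return np.concatenate([proj(n,np.array([*case(l[0],l[1],p),l[2]]))[0]-uv for n,uv,l in sel])
r=least_squares(f,[.6,0,0]);p=r.x;print(p.round(4),r.fun.round(2))
for n,uv in(("top",T((181,481))),("scene",S((231,163)))):
    k=ray(n,uv,.164);d=k[:2]-p[:2];c,s=np.cos(p[2]),np.sin(p[2])
    print(n,k.round(4),"case",c*d[0]+s*d[1],-s*d[0]+c*d[1])
h=(ray("top",T((226,292)),.176)+ray("top",T((562,310)),.176))/2;print(h)
E
```

```text
[ 0.5739 -0.0714 -0.0872] [-0.27 -0.41  0.2  -0.54  0.97  0.34 -0.95  0.14  1.28 -0.19 -0.18 -0.06
 -0.02 -1.76]
top [0.5018 0.0196 0.164 ] case -0.07977501072512208 0.08433957121875013
scene [0.5019 0.0192 0.164 ] case -0.07965744643296402 0.08397492867523827
[ 0.57369231 -0.07027502  0.176     ]
```

Both cameras put the knob at -79.7 mm, so the bolt is at about 0.0237, home. The lid is flat. Next I'll grasp the handle at centre (0.5738, -0.0708), yaw -0.089.

```bash
python3 - <<'E'
from h import *
go((.5738,-.0708,.24),-.089)
go((.5738,-.0708,.153),-.089)
E
```

```text
shift cm [-28.25   5.6    0.03] roll -0.008 F [ 0.6 -1.  -0.3] t 5.8833 tcp [0.5453 0.2158 0.24  ] w 0.391
shift cm [-28.24   5.59   8.73] roll -0.008 F [ 0.6 -1.  -0.3] t 5.8833 tcp [0.5453 0.2158 0.24  ] w 0.391
```

>>> jog_arm --pt "1 -28.2 5.6 0 -0.01" --pt "1 -28.2 5.6 0 -0.01" --pt "1 -28.2 5.6 0 -0.01" --pt "1 -28.2 5.6 0 -0.01" --pt "1 -28.2 5.6 0 -0.01" --pt "1 -28.2 5.6 0 -0.01" --pt "1 -28.2 5.6 0 -0.01" --pt "1 -28.2 5.6 0 -0.01" --pt "1 -28.2 5.6 0 -0.01" --pt "1 -28.2 5.6 0 -0.01" --pt "1 -28.2 5.6 0 -0.01"

```text
t: 6.8
ee_pos: [0.5729, -0.0697, 0.2401]
tcp_rot: [-0.0, 0.737, 0.676, -0.0]
contact_force: [-0.0, 0.3, -0.4]
grip_width: 0.998
```

```bash
python3 - <<'E'
from h import *
go((.5738,-.0708,.153),-.089)
E
```

```text
shift cm [-0.09  0.11  8.71] roll 0.002 F [-0.   0.3 -0.4] t 6.8 tcp [ 0.5729 -0.0697  0.2401] w 0.998
```

>>> jog_arm --pt "1 -0.1 0.1 2.5 0" --pt "1 -0.1 0.1 4.5 0" --pt "1 -0.1 0.1 6 0" --pt "1 -0.1 0.1 7.3 0" --pt "1 -0.1 0.1 8.2 0" --pt "1 -0.1 0.1 8.7 0" --pt "1 -0.1 0.1 8.7 0" --pt "1 -0.1 0.1 8.7 0"

```text
t: 7.47
ee_pos: [0.5739, -0.0703, 0.1534]
tcp_rot: [-0.0, 0.737, 0.676, -0.0]
contact_force: [1.5, -0.7, -0.0]
grip_width: 1.002
```

```bash
python3 - <<'E'
from h import *
go((.5738,-.0708,.153),-.089)
for n,(y,x) in(("scene",(170,180)),("top",(180,300))):
    a=grab_frame(n)[y:y+150,x:x+180];cv2.imwrite(f"pics/{n}6.png",cv2.resize(a,None,fx=4,fy=4,interpolation=cv2.INTER_CUBIC))
E
```

```text
shift cm [-0.05 -0.01  0.04] roll 0.003 F [ 1.5 -0.7 -0. ] t 7.4667 tcp [ 0.5739 -0.0703  0.1534] w 1.002
```

View pics/scene6.png

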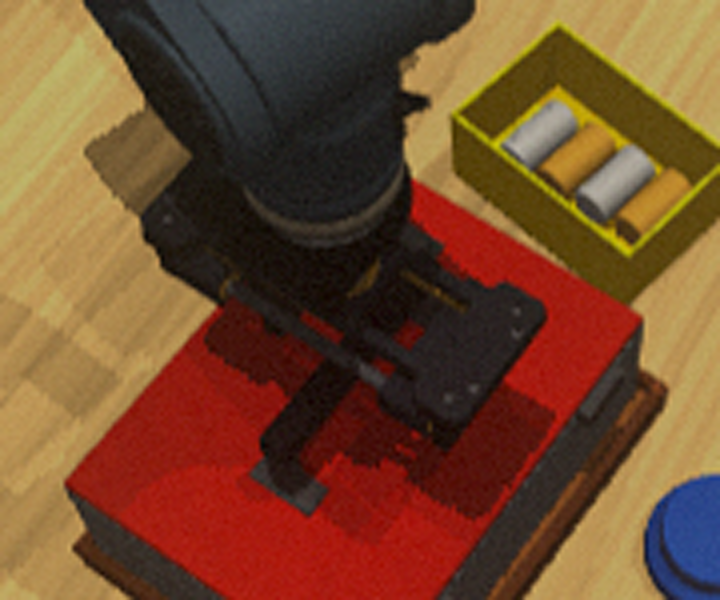

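The gripper straddles the handle, with one finger block at crop (470,350) on the hinge side and no contact. Closing.

>>> jog_arm --pt "-1 0 0 0 0" --pt "-1 0 0 0 0" --pt "-1 0 0 0 0" --pt "-1 0 0 0 0" --pt "-1 0 0 0 0" --pt "-1 0 0 0 0" --pt "-1 0 0 0 0" --pt "-1 0 0 0 0" --pt "-1 0 0 0 0" --pt "-1 0 0 0 0" --pt "-1 0 0 0 0" --pt "-1 0 0 0 0" --squeeze 50

```text
t: 8.57
ee_pos: [0.5745, -0.0708, 0.154]
tcp_rot: [0.001, 0.737, 0.676, 0.0]
contact_force: [0.9, -0.2, -0.8]
grip_width: 0.202
```

The opening is 17.6 mm, matching the 18 mm bar. A short lift first.

>>> jog_arm --pt "-1 0 0 -0.2 0" --pt "-1 0 0 -0.5 0" --pt "-1 0 0 -0.9 0" --pt "-1 0 0 -1.3 0" --pt "-1 0 0 -1.7 0" --pt "-1 0 0 -2.0 0" --pt "-1 0 0 -2.0 0"

```text
t: 9.15
ee_pos: [0.5747, -0.0708, 0.1747]
tcp_rot: [0.001, 0.737, 0.676, 0.0]
contact_force: [0.2, -0.4, -8.0]
grip_width: 0.2
```

```bash
python3 - <<'E'
from h import *
go((.5738,-.0708,.253),-.089)
for n,(y,x) in(("scene",(170,180)),("top",(180,300))):
    a=grab_frame(n)[y:y+200,x:x+200];cv2.imwrite(f"pics/{n}7.png",cv2.resize(a,None,fx=3,fy=3,interpolation=cv2.INTER_CUBIC))
E
```

```text
shift cm [-0.02 -0.07 -7.83] roll 0.003 F [ 0.2 -0.4 -8. ] t 9.15 tcp [ 0.5747 -0.0708  0.1747] w 0.2
```

View pics/scene7.png

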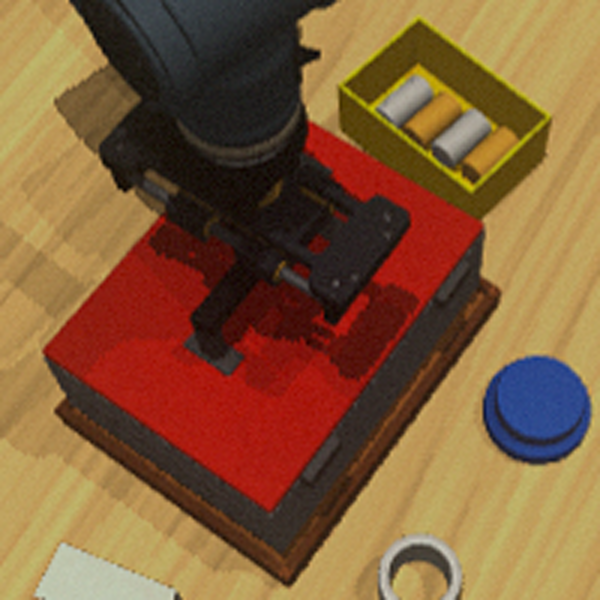

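The case hangs level with the lid shut and the full weight of 8 N on the wrist. Lifting on to about 10 cm.

>>> jog_arm --pt "-1 0 0 -0.4 0" --pt "-1 0 0 -1 0" --pt "-1 0 0 -1.8 0" --pt "-1 0 0 -2.6 0" --pt "-1 0 0 -3.4 0" --pt "-1 0 0 -4.2 0" --pt "-1 0 0 -5 0" --pt "-1 0 0 -5.8 0" --pt "-1 0 0 -6.6 0" --pt "-1 0 0 -7.2 0" --pt "-1 0 0 -7.6 0" --pt "-1 0 0 -7.8 0" --pt "-1 0 0 -7.9 0" --pt "-1 0 0 -7.9 0" --pt "-1 0 0 -7.9 0" --pt "-1 0 0 -7.9 0"

```text
t: 10.58
ee_pos: [0.574, -0.0706, 0.2526]
tcp_rot: [0.0, 0.737, 0.676, -0.0]
contact_force: [-0.2, -0.4, -6.7]
grip_width: 0.199
```

>>> jog_arm --pt "-1 0 0 0 0" --pt "-1 0 0 0 0" --pt "-1 0 0 0 0" --pt "-1 0 0 0 0" --pt "-1 0 0 0 0" --pt "-1 0 0 0 0" --pt "-1 0 0 0 0" --pt "-1 0 0 0 0" --pt "-1 0 0 0 0" --pt "-1 0 0 0 0" --pt "-1 0 0 0 0" --pt "-1 0 0 0 0" --pt "-1 0 0 0 0" --pt "-1 0 0 0 0" --pt "-1 0 0 0 0" --pt "-1 0 0 0 0" --pt "-1 0 0 0 0" --pt "-1 0 0 0 0" --pt "-1 0 0 0 0" --pt "-1 0 0 0 0"

```text
t: 12.25
ee_pos: [0.574, -0.0706, 0.2526]
tcp_rot: [0.0, 0.737, 0.676, -0.0]
contact_force: [-0.3, 1.0, -7.6]
grip_width: 0.201
```

>>> jog_arm --pt "-1 0 0 0 0" --pt "-1 0 0 0 0" --pt "-1 0 0 0 0" --pt "-1 0 0 0 0" --pt "-1 0 0 0 0" --pt "-1 0 0 0 0" --pt "-1 0 0 0 0" --pt "-1 0 0 0 0" --pt "-1 0 0 0 0" --pt "-1 0 0 0 0" --pt "-1 0 0 0 0" --pt "-1 0 0 0 0"

```text
t: 13.25
ee_pos: [0.574, -0.0706, 0.2526]
tcp_rot: [0.0, 0.737, 0.676, -0.0]
contact_force: [0.1, 0.0, -7.5]
grip_width: 0.197
```

```bash
python3 - <<'E'
from h import *
go((.5738,-.0708,.253),-.089)
cv2.imwrite("pics/s8.png",grab_frame("scene"));cv2.imwrite("pics/t8.png",grab_frame("top"))
E
```

```text
shift cm [-0.02 -0.02 -0.04] roll 0.003 F [ 0.1  0.  -7.5] t 13.25 tcp [ 0.574  -0.0706  0.2526] w 0.197
```

View pics/s8.png

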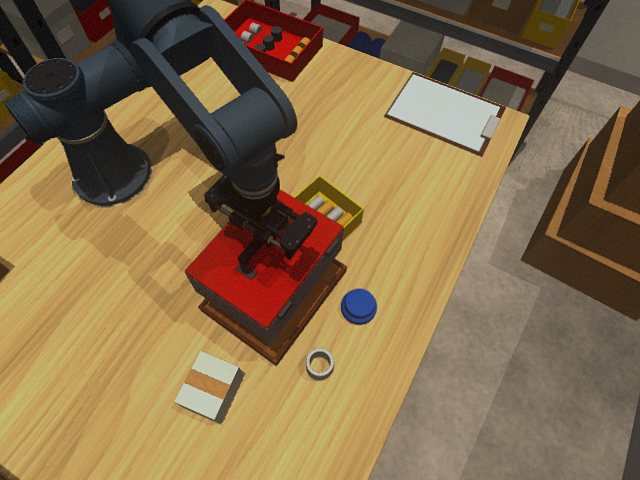

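View pics/t8.png

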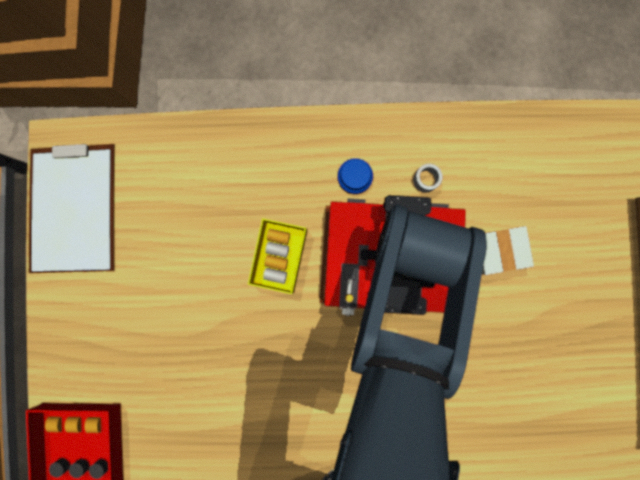

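The case is in the air with its lid shut, the bolt knob is at (349,295) in the top view, and the bystanders sit at their old pixels. A quick level check against projected lid corners before handing in.

```bash
python3 - <<'E'
from h import *
p=(.5740,-.0706,-.089);z=.122+.0986
for n,f in(("scene","s8"),("top","t8")):
    q=proj(n,np.array([[*case(x,y,p),z] for x,y in((-.1,-.13),(.1,-.13),(.1,.13),(-.1,.13))]+[[*case(-.08,.085,p),z+.042]]));print(n,q.round(1))
    o=np.array((170,180) if n=="scene" else (310,190));a=cv2.imread(f"pics/{f}.png")[o[1]:o[1]+150,o[0]:o[0]+190]
    a=cv2.resize(a,None,fx=4,fy=4,interpolation=cv2.INTER_CUBIC)
    for u in q: cv2.circle(a,tuple(((u-o+.5)*4).astype(int)),5,(255,255,0),1)
    cv2.imwrite(f"pics/{f}c.png",a)
E
```

```text
scene [[183.8 269.2]
 [266.6 326.9]
 [344.5 224.9]
 [266.2 179.1]
 [258.8 186.1]]
top [[460.6 313.5]
 [465.3 208.1]
 [329.1 200.1]
 [322.9 305.4]
 [348.  297.5]]
```

View pics/s8c.png

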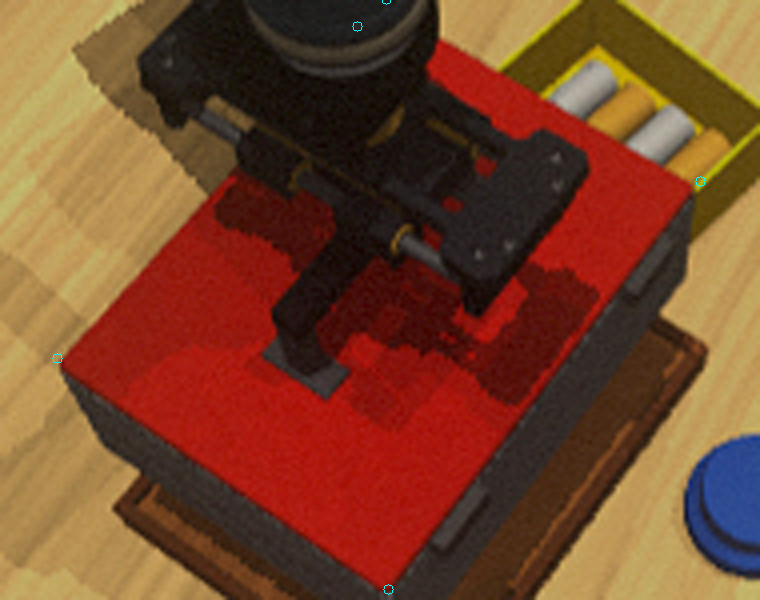

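View pics/t8c.png

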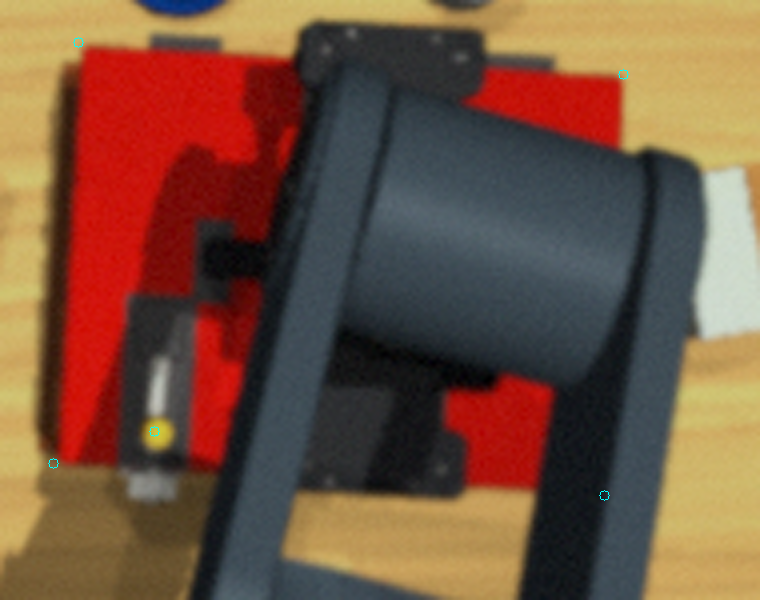

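The lid corners match within about 2 px, so the case is level and shut. The knob sits at its home position and the stand is visibly clear below.

```bash
python3 -c "
from station import *
print(sign_off())"
```

```text
the job is handed in; nothing more can be done
None
```

The bolt is home in its keeper, and the case is held by its handle with its underside about 9.9 cm above the stand. I pushed the knob with shut fingers until the force rose to 5 N at the stop, then gripped the handle at 50 N and lifted straight up. I held the case still for about 2.7 s before handing in at 13.35 s.

- **Bolt:** with the case still on the stand, both cameras put the knob at -79.7 mm in the case's x. That is a slide of about 23.7 mm of the 24 mm. In the top view it was still there after the lift.
- **Level and lid:** the visible lid corners matched a level, shut lid within about 2 pixels, in line with the errors of the earlier fits. I measured tilt only this way.
- **Hold:** the tool pose did not change over the hold, the wrist carried a steady 7.5 N or so, and the opening stayed near 17.5 mm on the 18 mm bar.
- **Surroundings:** the bin, carton, cap and collar showed no visible shift in the pictures. The case slid about 2 mm on the stand during the push, within its play.

No check failed. The hand-in gave no verdict.

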